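# Pin the tilting charging cradle

### The job

Lock the tilting charging cradle with the steel pin that stands in the wooden holder: turn the cradle's crank until the hidden cross-hole in its shaft lines up with the slanted hole in the grey bearing block, and push the pin through until its flange sits flush on the block. Then let go of everything, and leave the other things on the shelf where they stand.

Things in the scene. Friction and masses are not known exactly. Their poses are not given: they have to be found in the camera images.
- pin_grip (a point): Middle of the pin's black round grip (25 mm diameter, 40 mm long). The z axis runs along the pin from tip to grip. This point is 20 mm below the grip's end, 26 mm above the flange's underside and 144 mm above the tip. The pin weighs 140 to 240 g. It starts standing loosely in the holder, grip up, leaning at most about 4 degrees.
- pin_flange (a point): Centre of the underside of the pin's round steel flange (34 mm diameter, 6 mm thick, right under the grip); same axes as pin_grip. It coincides with mouth when the pin is home.
- pin_tip (a point): Centre of the end face of the pin's tip; same axes. The steel shank from here to the flange is 16 mm in diameter and 118 mm long; the tip tapers to 11 mm over its last 4 mm.
- holder: Fixed brown wooden block, 70 x 70 x 45 mm, with an 18 mm wide, 35 mm deep upright hole in which the pin stands; origin at the centre of its underside.
- mouth (a point): Centre of the mouth of the slanted hole, on the upper end face (64 x 56 mm) of the grey bearing block. Its z axis is the hole's axis, pointing out: up, leaning 25 degrees from vertical to the robot's side. Its y axis is level, along the shaft towards the crank. The hole is 17.2 mm wide with a 3 mm chamfer. The shaft's 50 mm thick drum is met 51 mm below the mouth.
- block: Grey bearing block; origin on the shaft's axis, 76 mm below mouth; same axes as mouth. The drum's one cross-hole (20 mm wide, straight through, rounded edges) is hidden in it. A pin put in while the holes are out of line stands on the drum, tip 51 mm below the mouth; it may be let go there, and the crank still turns.
- stand: Fixed stand of the cradle, aluminium base plate 130 x 290 x 12 mm; origin under the block, y along the shaft. When the holes line up, a pin standing on the drum drops by itself to about 103 mm tip depth and stops the shaft turning. The last 15 mm, in a stiff friction seat, take a slow push of 7 to 15 N along the hole, until the flange lies on the block (118 mm).
- handle (a point): Middle of the black crank handle: a level round bar, 18 mm diameter, 65 mm long, parallel to the shaft, on a 90 mm radius. It can be hooked or pinched from above. The crank arm (22 mm wide, 12 mm thick) is 32 mm away on the block's side. The crank turns with 2 to 5 N at the handle and stays where it is left.
- axle (a point): Point on the level shaft axis (85 mm above the work surface), at the centre of the circle that the handle's middle travels.
- crank (a joint): Turn of crank and cradle, rad: 0 with the crank straight up, negative leaning to the robot's side, positive away; stops at -1.1 and 0.9. It starts between -1.05 and -0.7. The holes line up at an unseen value, different each time, between -0.2 and 0.3: turn away from the robot to find it, slowly (under 0.5 rad/s), so that the pin can drop.
- saucer: Bystander: pale blue ceramic saucer, 120 mm across, 18 mm high; origin at the centre of its underside. Leave it.
- canister: Bystander: white desiccant canister with screw-top lid, 70 mm across, 100 mm tall; origin at the centre of its underside. Leave it.
- tree: Bystander: clear acrylic stand shaped like a small tree, 100 x 100 mm foot, about 205 mm tall; origin at the centre of its underside. Leave it.
- case: Bystander: cream charging case lying on its own, 75 x 60 x 30 mm; origin at the centre of its underside. Leave it.
- brick: Bystander: black power brick, 110 x 60 x 32 mm; origin at the centre of its underside. Leave it.
- cell: Bystander: upright steel battery cell, 34 mm across, 62 mm tall; origin at the centre of its underside. Leave it.
Mind the look-alikes: they are no part of the job. Of the things that look like the part that bears pin_grip, the smallest one is meant.

How it is judged:
By the outcome, as a careful person would: the job done as asked, in the order asked, and still so for the second after the job is handed in, with the robot touching nothing.
It also fails if it takes over 72 s, if anything falls off the work surface, if the arm or the gripper's body presses on something with over 40 N, if the wrist force passes 120 N, or if a joint passes its speed limit or range.

### The arm

A 6-joint arm with a two-finger parallel gripper is mounted at the origin on the work surface. World frame = base frame: x ahead of the robot, y to its left, z up, the work surface at z = 0. Lengths are in mm, angles in rad, forces in N, time in s.
With the tool pointing down it reaches from about 275 to 750 mm from the base axis. Payload 10.2 kg.
Tool frame: the origin (TCP) lies midway between the tips of the shut fingers; the grasp point (between the pads) lies 19 mm behind it; z points along the fingers, y is the direction in which the jaws open and shut (so a half turn about z gives the same grasp; the last joint's range is limited). The gripper opens to 85 mm and grips with 20 to 120 N. Pads are 22 mm wide; open, the fingers measure 114 mm over their backs; the gripper's body (76 mm by 85 mm) begins 54 mm behind the grasp point. The pads swing forward as they close: fully open they stand 13 mm farther back than shut.
Start: joints at [-1.514, 0.313, 1.498, -0, 1.331, -0.223], TCP at [144.973, -504.593, 231.294] pointing down, gripper open.
Joint ranges: [-2.94, 2.94], [-0.97, 2.17], [0.19, 2.56], [-1.23, 4.37], [0.02, 3.11], [-2.88, 2.88]. Speed limits (rad/s): [2.39, 2.39, 3.01, 3.14, 3.14, 3.14].

### API

Orientations are given as a 3x3 rotation matrix whose columns are the frame's x, y, z axes.
In Python, from workcell import arm, fingers, viewer gives the robot as it stands. Calls block until the motion is done:
- arm.move_ptp(position, orientation): joint-space move of the TCP to a pose.
- arm.servo_line(position, rate=150, ori=None, stop_force=None): straight line of the TCP; ori=None keeps the orientation; rate is the mean speed in mm/s. With stop_force (N) it stops when the force on the tool has changed by that much, and returns True; else False.
- arm.goto_joints(angles): joint-space move.
- fingers.gripper_to(opening): opening from 0.0 (shut) to 1.0 (fully open); the grip force is fixed at half the most; returns when the fingers have stopped.
- arm.wait(seconds).
- arm.ik(position, orientation): joint angles nearest the present ones, or None.
- arm.sense(): the state.
- viewer.camera(name): name is "scene" or "top" or "wrist"; returns a dict with "img" (384x512x3 uint8, red, green, blue), "K" (3x3 intrinsics, pixels), "camera_from_world" (4x4, takes a point from world to camera coordinates). Camera axes: x right, y up, looking along -z (the intrinsics and any distortion apply to the point x, -y, -z); pixel columns grow to the right and rows downward; lengths in mm; the calibration is good to about 2 mm. A picture is of the moment at which its call begins. There is no depth.
A pose or a line that the arm cannot do raises arm.IKError and nothing moves.
- arm.close_job(): hands the job in, once; it reports no verdict.
The state is a dict: "time_s": time; "joint_positions": joint angles; "dq": joint speeds; "joint_efforts": joint torques, N m; "position": TCP position; "tcp_rot": TCP orientation; "contact_force": force on the tool from outside, world axes, zero at the start; "torque": the same for the moment, N m; "gripper_width": opening from 0.0 (shut) to 1.0 (fully open).
Only numpy, scipy, OpenCV 4.12 (cv2) and the standard library are available. Lean on these libraries where they do the work, as an engineer would, in place of code of your own. Each camera call takes 0.05 s, during which the arm holds its last target. There are 200 camera calls.

## Working session

There is one attempt and no reset: what is moved stays moved. The work goes in short steps, each a Python script; the robot and the scene stay as the last script left them, time stands still between calls to the robot, and variables do not carry over. Pictures are saved under pics/ and viewed, about 8 in all and at most 12, crops included, and the job is handed in when it is done.

```bash
mkdir -p pics; ls
python3 - <<'E'
from workcell import arm, fingers, viewer
import cv2,numpy as np
for n in ("scene","top"):
    c=viewer.camera(n); cv2.imwrite(f"pics/{n}0.png",cv2.resize(c["img"][:,:,::-1],(800,600),interpolation=cv2.INTER_CUBIC))
    print(n,[k for k in c]); print(np.round(c["K"],2).tolist()); print(np.round(c["camera_from_world"],4).tolist())
E
```

```text
pics
scene ['img', 'K', 'camera_from_world']
[[478.64, 0.0, 253.11], [0.0, 478.64, 190.34], [0.0, 0.0, 1.0]]
[[0.7199, 0.6938, 0.0203, -404.9123], [-0.4581, 0.4529, 0.7649, 144.5351], [0.5215, -0.5599, 0.6439, -1709.1009], [0.0, 0.0, 0.0, 1.0]]
top ['img', 'K', 'camera_from_world']
[[476.9, 0.0, 255.08], [0.0, 476.9, 198.66], [0.0, 0.0, 1.0]]
[[0.025, -0.9997, 0.0048, -31.1027], [0.9868, 0.0255, 0.1601, -547.7672], [-0.1602, 0.0008, 0.9871, -1402.8923], [0.0, 0.0, 0.0, 1.0]]
```

View pics/scene0.png

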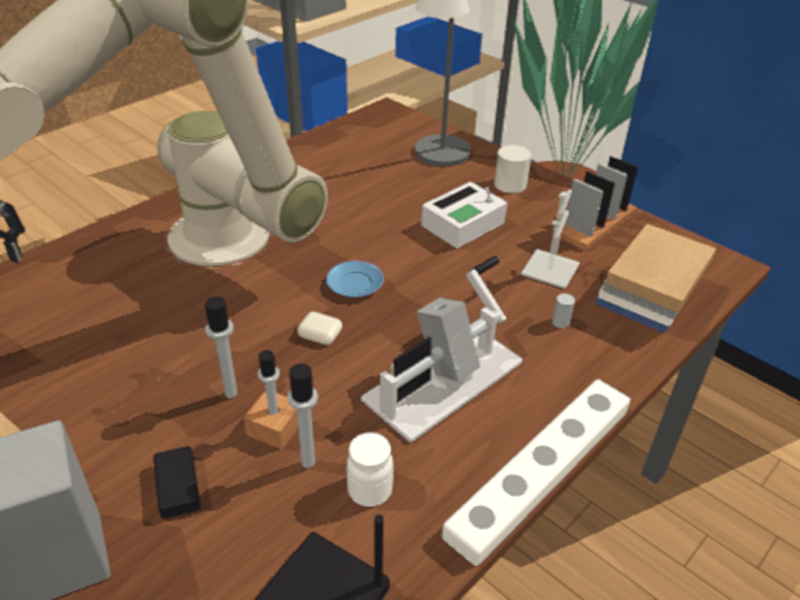

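View pics/top0.png

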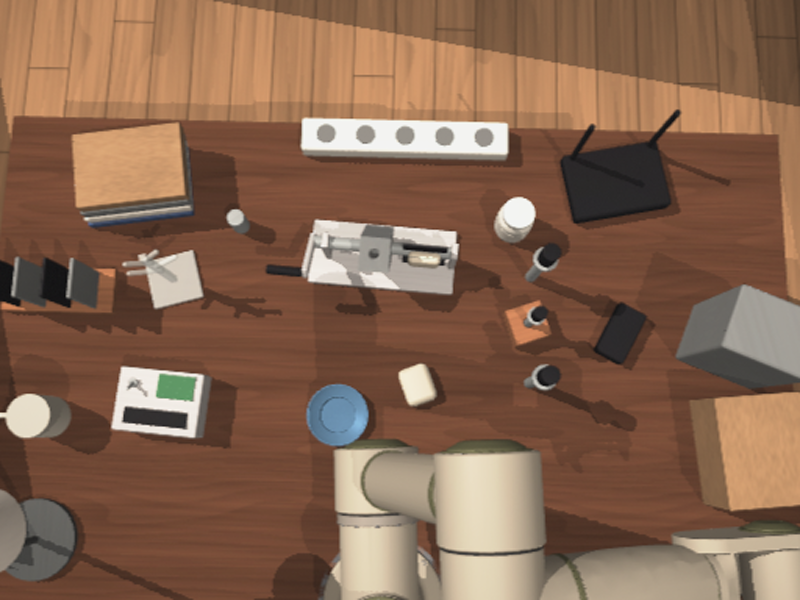

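Candidates for the pin (800x600 scene/top pixels): a tall one at (217,315)/(546,257 or 543,377), a tall one at (301,385), and a short one in the wooden holder at (267,365)/(536,317). The short one in the holder is the smallest, so it is the one meant. I'll check it in close crops.

Run:
```python
import cv2
from workcell import viewer
for n,(x,y,w,h) in {"scene":(150,165,190,140),"top":(165,130,195,90)}.items():
    i=viewer.camera(n)["img"][:,:,::-1]
    i=cv2.resize(i[y:y+h,x:x+w],None,fx=4,fy=4,interpolation=cv2.INTER_CUBIC); cv2.imwrite(f"pics/{n}1.png",i)
```

```text
(no output)
```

View pics/scene1.png

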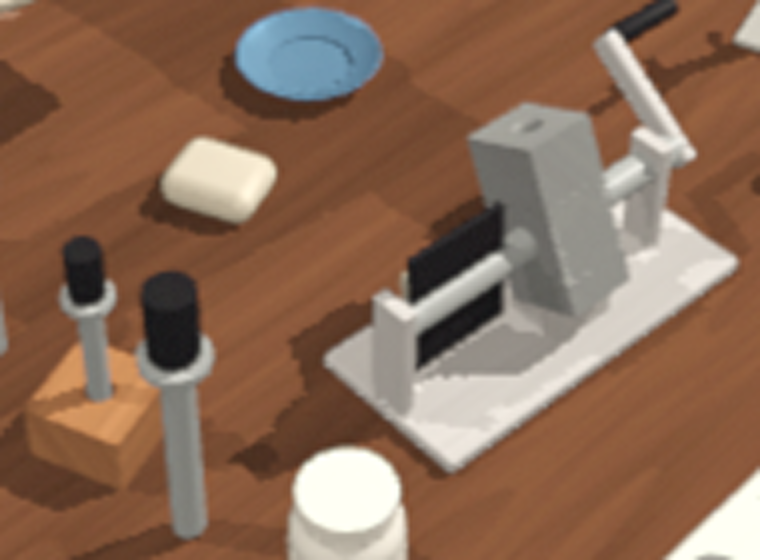

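View pics/top1.png

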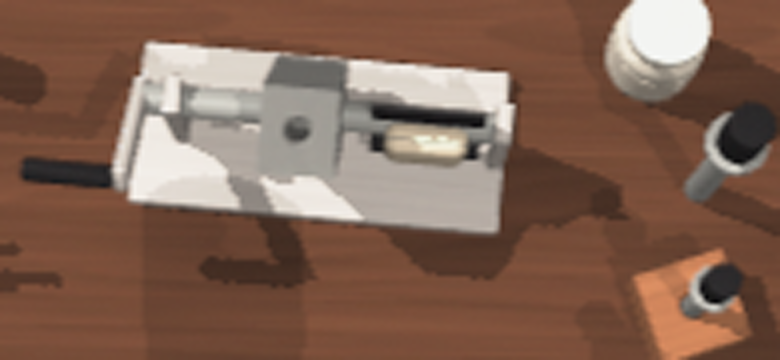

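Scene crop: the short pin in the brown holder has its grip end at (83,249), flange at (88,293) and entry at (99,395). The mouth is at (530,125) and the handle runs from about (618,33) to (672,6). Top crop: flange (712,292), entry (691,307), mouth (297,127), handle from (22,168) to (112,175). The short pin in the holder is confirmed, so I'll fit the poses.

```bash
cat > geo.py <<'E'
import numpy as np
from scipy.optimize import least_squares
C={"s":(478.64,253.11,190.34,np.array([[0.7199,0.6938,0.0203,-404.9123],[-0.4581,0.4529,0.7649,144.5351],[0.5215,-0.5599,0.6439,-1709.1009]])),
"t":(476.9,255.08,198.66,np.array([[0.025,-0.9997,0.0048,-31.1027],[0.9868,0.0255,0.1601,-547.7672],[-0.1602,0.0008,0.9871,-1402.8923]]))}
OFF={"s":(150,165),"t":(165,130)}
def proj(c,p):
    f,cx,cy,M=C[c]; q=M@np.append(p,1); return np.array([f*q[0]/-q[2]+cx, f*q[1]/q[2]+cy])
def px(c,u,v): return np.array([(u+.5)/4-.5+OFF[c][0],(v+.5)/4-.5+OFF[c][1]])
def res(obs,pts): return np.concatenate([proj(c,pts[n])-px(c,u,v) for c,n,u,v in obs])
E
python3 - <<'E'
from geo import *
# pin
obs=[("s","end",83,249),("s","fl",88,293),("s","ent",99,395),("t","end",727,274),("t","fl",712,292),("t","ent",691,307)]
def pin(p):
    d=np.array([p[2],p[3],1]); d/=np.linalg.norm(d); t=np.array([p[0],p[1],10.])
    return {"tip":t,"ent":t+35*d,"fl":t+118*d,"grip":t+144*d,"end":t+164*d,"d":d}
r=least_squares(lambda p:res(obs,pin(p)),[500,-250,0,0]); print("pin",{k:np.round(v,3) for k,v in pin(r.x).items()},np.round(r.fun,1))
# stand
ob=[("s","mouth",530,125),("t","mouth",297,127),("s","h0",618,35),("s","h1",672,6),("t","h0",112,175),("t","h1",22,168),
("t","c++",148,43),("t","c+-",509,73),("t","c--",499,233),("t","c-+",130,202),("s","c--",327,360),("s","c+-",455,466),("s","c++",737,262),
("t","b+",262,168+6),("t","b-",337,177)]
ob=[o for o in ob if o[1][0]!="b"]
def st(p):
    x,y,a,h,q,ox,oy=p; X=np.array([np.cos(a),np.sin(a),0]);Y=np.array([-np.sin(a),np.cos(a),0]);Z=np.array([0,0,1.]);o=np.array([x,y,0])
    D={"mouth":o+85*Z+76*(np.cos(np.radians(25))*Z-np.sin(np.radians(25))*X),"axle":o+85*Z+h*Y}
    D["handle"]=D["axle"]+90*(np.sin(q)*X+np.cos(q)*Z); D["h0"]=D["handle"]-32.5*Y;D["h1"]=D["handle"]+32.5*Y
    for i,s in(("+",1),("-",-1)):
        for j,t in(("+",1),("-",-1)): D["c"+i+j]=o+12*Z+(ox+65*s)*X+(oy+145*t)*Y
    return D
r=least_squares(lambda p:res(ob,st(p)),[650,0,0,150,-.8,0,0],loss="soft_l1")
print("stand",np.round(r.x,3)); D=st(r.x); print({k:np.round(D[k],1) for k in("mouth","axle","handle")}); 
for o,e in zip(ob,np.round(res(ob,D).reshape(-1,2),1)): print(o[:2],e,end=" ")
# tall pins: free triangulation of grip ends
for n,s,t in(("far",(170,288),(750,125)),):
    q=least_squares(lambda p:np.r_[proj("s",p)-px("s",*s),proj("t",p)-px("t",*t)],[600,-250,200]).x; print("\ntall",np.round(q))
from workcell import arm
s=arm.sense(); print(np.round(s["tcp_rot"],2).tolist(),s["time_s"],s["gripper_width"])
E
```

```text
pin {'tip': array([ 532.44 , -268.456,   10.   ]), 'ent': array([ 532.632, -268.218,   44.999]), 'fl': array([ 533.089, -267.654,  127.995]), 'grip': array([ 533.232, -267.477,  153.994]), 'end': array([ 533.342, -267.341,  173.994]), 'd': array([0.006, 0.007, 1.   ])} [-0.3 -0.6 -0.1  1.6 -0.3 -1.7 -0.6  0.7  0.1 -1.1  0.5 -0.5]
stand [ 6.69069e+02  2.98500e+01 -5.30000e-02  1.62828e+02 -9.55000e-01
 -2.69200e+00 -1.26010e+01]
{'mouth': array([637. ,  31.5, 153.9]), 'axle': array([677.7, 192.5,  85. ]), 'handle': array([604.3, 196.3, 137. ])}
('s', 'mouth') [0.1 0.1] ('t', 'mouth') [-0.  -0.2] ('s', 'h0') [-1.3  0.7] ('s', 'h1') [-0.1 -0.9] ('t', 'h0') [-0.2 -0.2] ('t', 'h1') [-0.3 -0.2] ('t', 'c++') [-0.7 -0.7] ('t', 'c+-') [ 0.5 -1.2] ('t', 'c--') [ 0.3 -0.9] ('t', 'c-+') [-0.2 -0.3] ('s', 'c--') [-1.3 -1.3] ('s', 'c+-') [-0.7 -0.2] ('s', 'c++') [-0.  -1.4] 
tall [ 631. -277.  216.]
[[0.96, 0.28, -0.0], [0.28, -0.96, 0.0], [0.0, -0.0, -1.0]] 0.2 0.9961682858653175
```

Run:
```python
from workcell import arm,viewer
import numpy as np,cv2
R=np.array([[1,0,0],[0,-1,0],[0,0,-1.]])
arm.move_ptp([533,-267,310],R)
c=viewer.camera("wrist"); cv2.imwrite("pics/w1.png",cv2.resize(c["img"][:,:,::-1],(800,600)))
f=c["K"];M=c["camera_from_world"]
print(np.round(f,1).tolist(),np.round(M,4).tolist(),np.round(arm.sense()["position"],1),arm.sense()["time_s"],np.round(arm.sense()["joint_positions"],2))
for p in([533.3,-267.3,174],[533,-267.7,134],[532.6,-268.2,45],[533,-267,290]):
    q=M@np.r_[p,1]; print(p,np.round([(f[0,0]*q[0]/-q[2]+f[0,2])*800/512,(f[1,1]*q[1]/q[2]+f[1,2])*800/512]))
```

```text
[[341.1, 0.0, 252.5], [0.0, 341.1, 198.1], [0.0, 0.0, 1.0]] [[0.0001, -1.0, 0.0004, -267.8776], [0.9517, -0.0, -0.307, -441.0699], [0.307, 0.0004, 0.9517, -618.0805], [0.0, 0.0, 0.0, 1.0]] [ 532.5 -267.9  309.8] 1.9417 [-0.66  0.44  1.12 -0.    1.59  0.91]
[533.3, -267.3, 174] [394. 285.]
[533, -267.7, 134] [395. 269.]
[532.6, -268.2, 45] [395. 242.]
[533, -267, 290] [393. 378.]
```

View pics/w1.png

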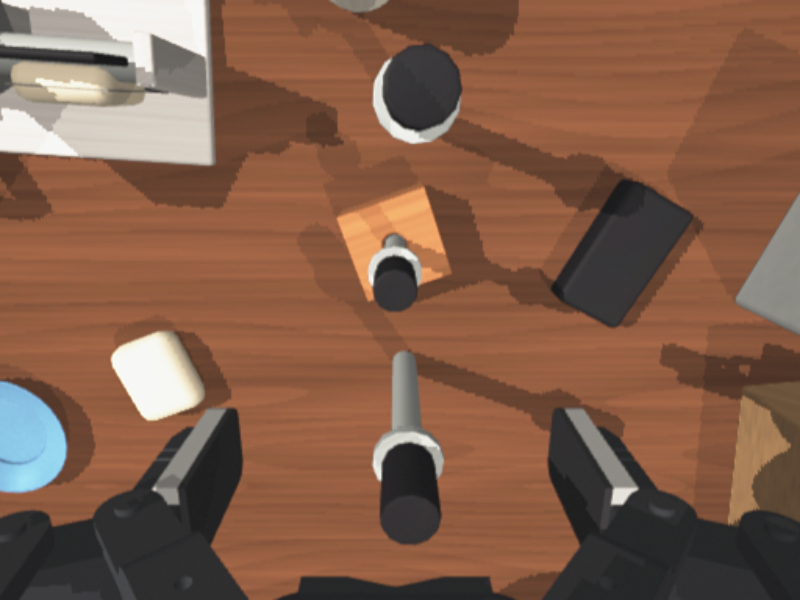

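The wrist view shows the short pin's grip end at (395,287), against a predicted (394,285). The shank entry is at about (395,238), so the lean is small and the fit is good to 2 mm. I'll grasp it.

```bash
cat > task.py <<'E'
import numpy as np
from workcell import arm,fingers,viewer
a=-0.053
X=np.array([np.cos(a),np.sin(a),0]);Y=np.array([-np.sin(a),np.cos(a),0]);Z=np.array([0,0,1.])
mouth=np.array([637,31.5,153.9]);axle=np.array([677.7,192.5,85.])
th=np.radians(25); zm=np.cos(th)*Z-np.sin(th)*X; xm=np.cos(th)*X+np.sin(th)*Z
Rdown=np.array([[1,0,0],[0,-1,0],[0,0,-1.]])
Rins=np.column_stack([xm,-Y,-zm])
def st(): 
    s=arm.sense(); print("t",round(s["time_s"],1),"pos",np.round(s["position"],1),"F",np.round(s["contact_force"],1),"w",round(s["gripper_width"],3)); return s
E
python3 - <<'E'
from task import *
import cv2
for g in(160,-118+130): print(arm.ik(mouth+zm*g,Rins) is not None)
arm.servo_line([533.5,-267,200],rate=200); arm.servo_line([533.5,-267,140],rate=100,stop_force=15); st()
fingers.gripper_to(0.0); s=st()
arm.servo_line(s["position"]+[0,0,180],rate=150); st()
arm.move_ptp(mouth+zm*165,Rins); st()
for n,(x,y,w,h) in {"scene":(220,120,130,150),"top":(190,100,130,110)}.items():
    i=viewer.camera(n)["img"][:,:,::-1][y:y+h,x:x+w]; cv2.imwrite(f"pics/{n}2.png",cv2.resize(i,None,fx=4,fy=4,interpolation=cv2.INTER_CUBIC))
E
python3 -c "
import cv2,numpy as np
a=cv2.imread('pics/scene2.png');b=cv2.imread('pics/top2.png');print(a.shape,b.shape)"
```

```text
True
True
t 3.4 pos [ 533.8 -267.3  140.8] F [-0.2 -0.3  0.3] w 0.998
t 4.0 pos [ 533.6 -267.1  140.3] F [0.6 0.9 2.9] w 0.279
t 5.3 pos [ 533.4 -266.9  319.4] F [ 0.4  0.3 -1.8] w 0.276
t 6.5 pos [567.7  34.3 303.5] F [-0.2  0.1 -2.9] w 0.277
(600, 520, 3) (440, 520, 3)
```

View pics/scene2.png

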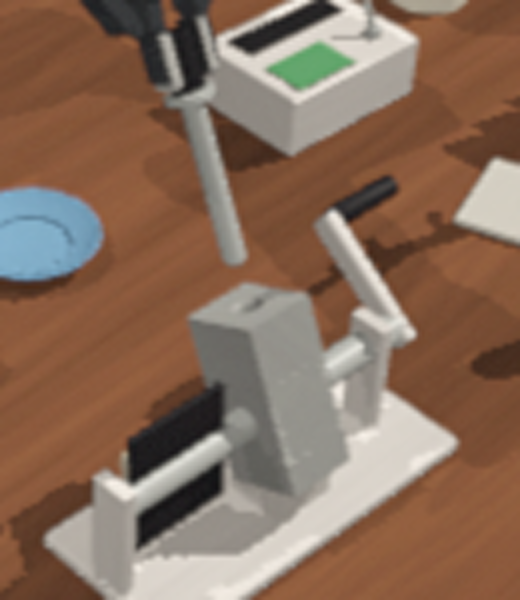

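View pics/top2.png

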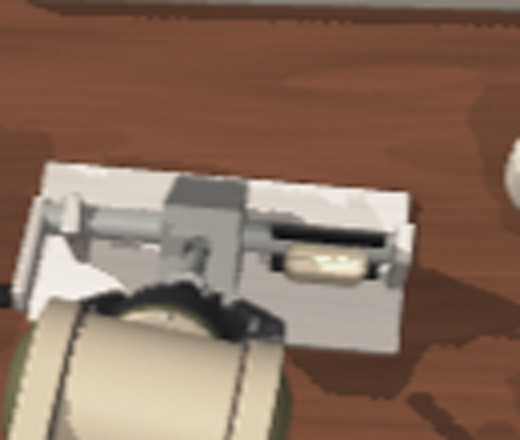

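Scene crop: the pin is held, with its tip at (235,260), flange at (190,95) and mouth at (254,302). In the top crop the tip is at about (202,243). I'll compare these with the ideal positions.

Run:
```python
from task import *; import geo
s=arm.sense(); R=s["tcp_rot"]; p=s["position"]
geo.OFF.update(s=(220,120),t=(190,100))
def cr(c,q): return np.round((geo.proj(c,q)-geo.OFF[c]+.5)*4-.5,0)
tz=R[:,2]; g=p-19*tz
print("zerr",np.round(R-Rins,3).tolist(), p-(mouth+zm*165))
for n,d in(("tip",149),("flange",31),("grip end",-15)): print(n,cr("s",g+d*tz),cr("t",g+d*tz))
print("mouth",cr("s",mouth),cr("t",mouth), "F tip",g+149*tz-mouth)
```

```text
zerr [[0.0, -0.001, -0.001], [-0.001, 0.0, -0.001], [-0.0, 0.0, -0.0]] [ 0.40524574 -1.14394642 -0.13305878]
tip [236. 260.] [196. 256.]
flange [191.  96.] [184. 293.]
grip end [172.  29.] [179. 310.]
mouth [250. 305.] [197. 246.] F tip [-14.43083643  -0.47496879  31.56025537]
```

Observed and ideal positions agree to about 1–2 px, so I'll insert down to the drum.

Run:
```python
from task import *
def depth(): 
    s=st(); d=s["position"]-mouth; print(" tip depth",round(130-d@zm,1),"lat",np.round([d@xm,d@Y],1))
print(arm.servo_line(mouth+zm*136,rate=80,stop_force=15)); depth()
print(arm.servo_line(mouth+zm*110,rate=30,stop_force=12)); depth()
print(arm.servo_line(mouth+zm*76,rate=40,stop_force=10)); depth()
```

```text
False
t 7.1 pos [579.7  34.5 277. ] F [-0.8  0.2 -1.5] w 0.273
 tip depth -5.8 lat [ 0.  -0.1]
False
t 8.1 pos [590.5  33.9 253.6] F [-1.2 -1.1 -1.6] w 0.277
 tip depth 19.9 lat [-0.1 -0. ]
True
t 8.8 pos [602.7  33.3 226.7] F [-5.5 -0.5  7.3] w 0.274
 tip depth 49.5 lat [-0.3 -0.1]
```

Run:
```python
from task import *
import cv2
fingers.gripper_to(1.0); st()
s=arm.sense(); arm.servo_line(s["position"]+zm*90,rate=150)
q0=-0.955
def hp(q): return axle+4*Y+90*(np.sin(q)*X+np.cos(q)*Z)-20*Z
cands=[np.column_stack([Y,X,-Z]),np.column_stack([-Y,-X,-Z])]
best=None
for i,R in enumerate(cands):
    js=[arm.ik(hp(q)+[0,0,dz],R) for q,dz in((q0,100),(q0,0),(.4,0))]
    if any(j is None for j in js): print(i,"no"); continue
    d=np.abs(np.array(js[0])-arm.sense()["joint_positions"]); print(i,np.round(js[0],2),d.max())
    if best is None or d.max()<best[0]: best=(d.max(),i)
R=cands[best[1]]; print("use",best)
arm.move_ptp(hp(q0)+[0,0,110],R); st()
arm.servo_line(hp(q0)+[0,0,60],rate=150); fingers.gripper_to(0.75); st()
c=viewer.camera("wrist"); cv2.imwrite("pics/w2.png",cv2.resize(c["img"][:,:,::-1],(640,480)))
M=c["camera_from_world"];f=c["K"]
h=hp(q0)+20*Z
for p in(h-36.5*Y,h+28.5*Y):
    k=M@np.r_[p,1]; print(np.round([(f[0,0]*k[0]/-k[2]+f[0,2])*1.25,(f[1,1]*k[1]/k[2]+f[1,2])*1.25]))
```

```text
t 9.5 pos [601.7  33.3 225.3] F [-0.5 -0.2  0. ] w 0.997
0 [ 0.14  0.58  1.14 -0.    1.42  0.19] 1.2467890002906905
1 no
use (np.float64(1.2467890002906905), 0)
t 11.3 pos [604.6 199.9 226.8] F [-0.3 -0.   0.2] w 1.0
t 12.2 pos [604.7 200.4 177.5] F [ 0.1 -0.3 -0.2] w 0.747
[318. 356.]
[319. 228.]
```

View pics/w2.png

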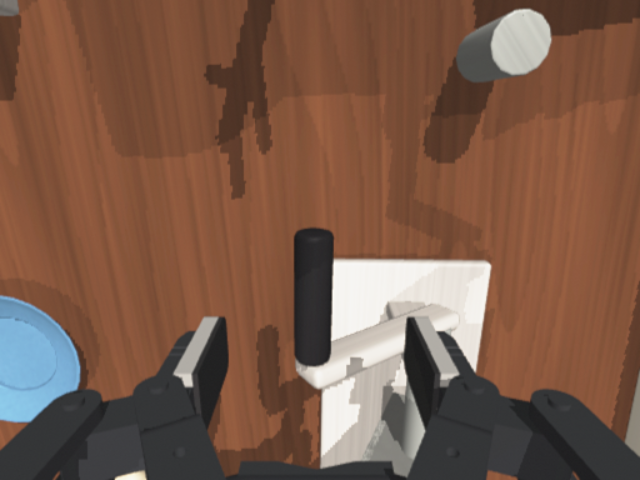

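The wrist view shows the handle bar at column 314, rows 232–362, against a predicted column 318, rows 228–356. It is centred between the jaws. I'll descend, straddle it loosely and turn.

Run:
```python
from task import *
import cv2
def hp(q): return axle+4*Y+90*(np.sin(q)*X+np.cos(q)*Z)-20*Z
print(arm.servo_line(hp(-0.955),rate=60,stop_force=8)); fingers.gripper_to(0.4); s=st(); F0=s["contact_force"]
q=-0.955
while q<0.5:
    q+=0.09
    hit=arm.servo_line(hp(q),rate=20,stop_force=9)
    s=arm.sense(); dF=s["contact_force"]-F0; d=s["position"]+20*Z-4*Y-axle; qa=np.arctan2(d@X,d@Z)
    t=np.cos(q)*X-np.sin(q)*Z
    print(round(q,2),"act",round(qa,3),hit,"Ft",round(dF@t,1),"F",np.round(dF,1))
    if hit or dF@t<-11: break
st()
c=viewer.camera("scene"); i=c["img"][:,:,::-1][100:260,210:370]; cv2.imwrite("pics/s3.png",cv2.resize(i,None,fx=3.5,fy=3.5,interpolation=cv2.INTER_CUBIC))
```

```text
False
t 13.8 pos [604.6 200.4 117.1] F [-0.  -0.7  0. ] w 0.4
-0.86 act -0.865 False Ft 0.3 F [-0.1  0.4  0.5]
-0.78 act -0.781 False Ft -2.7 F [-5.5 -0.1  1.7]
-0.69 act -0.732 True Ft -0.4 F [ 0.2  1.3 -0.8]
t 15.2 pos [617.  199.7 132.9] F [ 0.2  0.6 -0.8] w 0.397
```

View pics/s3.png

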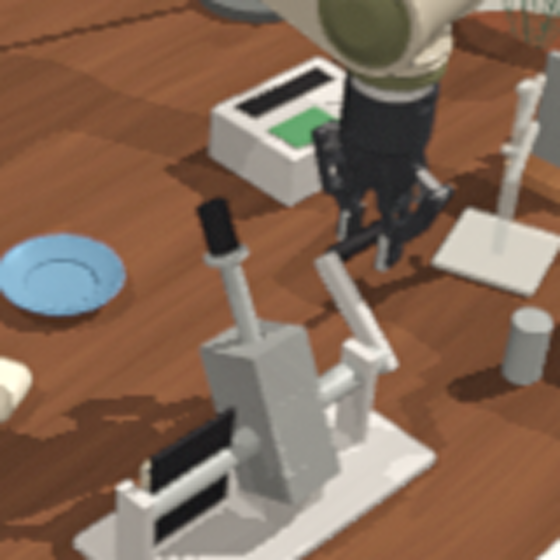

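The pin is standing in the block and the handle is hooked. The stop was stick-slip rather than a lock, so I'll continue with a higher threshold.

Run:
```python
from task import *
import cv2
def hp(q): return axle+4*Y+90*(np.sin(q)*X+np.cos(q)*Z)-20*Z
def qact():
    d=arm.sense()["position"]+20*Z-4*Y-axle; return np.arctan2(d@X,d@Z)
F0=np.zeros(3); q=qact(); hits=0
while q<0.5:
    q=qact()+0.1
    hit=arm.servo_line(hp(q),rate=20,stop_force=16)
    s=arm.sense(); dF=s["contact_force"]; t=np.cos(q)*X-np.sin(q)*Z; Ft=dF@t
    print(round(q,2),"act",round(qact(),3),hit,"Ft",round(Ft,1),"F",np.round(dF,1))
    hits=hits+1 if (hit or Ft<-10) else 0
    if hits>=2 or Ft<-20: break
st()
c=viewer.camera("scene"); i=c["img"][:,:,::-1][100:260,210:370]; cv2.imwrite("pics/s4.png",cv2.resize(i,None,fx=3.5,fy=3.5,interpolation=cv2.INTER_CUBIC))
```

```text
-0.64 act -0.682 True Ft 0.2 F [-0.1 -0.   0.5]
-0.58 act -0.637 True Ft -0.0 F [-0.2  0.5  0.3]
t 16.1 pos [623.7 199.4 138.3] F [-0.2  0.5  0.3] w 0.394
```

View pics/s4.png

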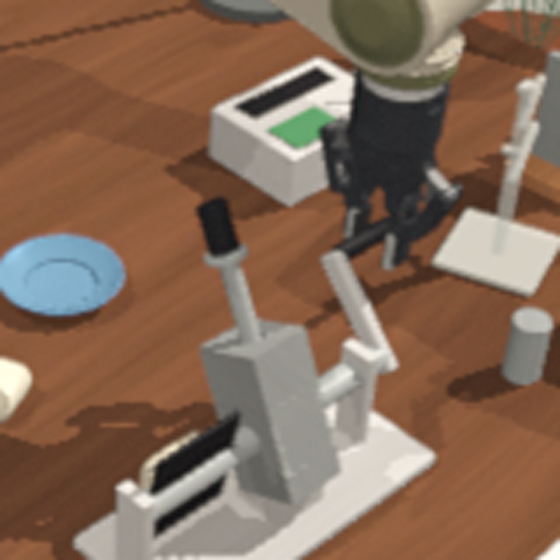

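The crank does turn: act went from -0.73 to -0.64 and the cradle tilted. The stops are force spikes with no residual force. I'll reduce the slack and detect the pin's drop in the camera image: the grip's dark pixel at scene (272,165) will disappear.

```bash
cat >> task.py <<'E'
import geo
def dark(depth):
    p=mouth+zm*(118-depth+32); u,v=np.round(geo.proj("s",p)).astype(int)
    return viewer.camera("scene")["img"][v-1:v+2,u-1:u+2].mean()
def hp(q): return axle+4*Y+90*(np.sin(q)*X+np.cos(q)*Z)-20*Z
def qact():
    d=arm.sense()["position"]+20*Z-4*Y-axle; return np.arctan2(d@X,d@Z)
E
python3 - <<'E'
from task import *
fingers.gripper_to(0.27); st(); print("dark",dark(51),dark(103))
q=qact(); stuck=0
while q<0.5:
    q0=qact(); q=q0+0.08
    hit=arm.servo_line(hp(q),rate=22,stop_force=28)
    s=arm.sense(); F=s["contact_force"]; t=np.cos(q)*X-np.sin(q)*Z; b=dark(51)
    print(round(q,2),"act",round(qact(),3),hit,"Ft",round(F@t,1),np.round(F,1),"dark",round(b))
    stuck=stuck+1 if qact()-q0<0.02 else 0
    if b>60 or stuck>=3 or F@t<-20: break
st(); print("dark",dark(51),dark(103))
E
```

```text
t 16.4 pos [621.4 199.8 138.3] F [-13.8  -0.5  10.3] w 0.274
dark 29.51851851851852 160.62962962962962
-0.58 act -0.586 False Ft -2.7 [-6.1 -0.6  4.3] dark 30
-0.51 act -0.511 False Ft -2.6 [-4.4  0.2  2.6] dark 29
-0.43 act -0.434 False Ft -2.5 [-3.8  1.   2.3] dark 29
-0.35 act -0.354 False Ft -0.4 [-1.3  0.9  2.5] dark 29
-0.27 act -0.272 False Ft -0.5 [-0.6 -0.2  0.2] dark 29
-0.19 act -0.189 False Ft 0.6 [ 0.4 -0.2  0.9] dark 31
-0.11 act -0.106 False Ft 0.4 [ 0.4  0.1 -0.2] dark 101
t 20.1 pos [668.4 197.  154.3] F [ 0.1 -0.5 -0.8] w 0.267
dark 100.88888888888889 29.11111111111111
```

The pin dropped at about -0.11 rad: it is dark at the 103 mm depth and no longer at 51. I'll let go of the handle and push the pin home.

Run:
```python
from task import *
fingers.gripper_to(0.7); p=arm.sense()["position"]; arm.servo_line(p+[0,0,110],rate=150); st()
fingers.gripper_to(0.0)
arm.move_ptp(mouth+zm*130,Rins); st()
def dep(): 
    s=st(); d=s["position"]-mouth; print(" TCP above mouth",round(d@zm,1),"lat",np.round([d@xm,d@Y],1),"Fax",round(s["contact_force"]@zm,1))
print(arm.servo_line(mouth+zm*70,rate=80,stop_force=10)); dep()
print(arm.servo_line(mouth+zm*52,rate=10,stop_force=25)); dep()
print(arm.servo_line(mouth+zm*40,rate=6,stop_force=28)); dep()
```

```text
t 21.5 pos [667.9 197.  263.3] F [ 0.3  0.7 -0.3] w 0.698
t 23.3 pos [582.6  34.6 272. ] F [ 0.9 -0.5  0.4] w 0.004
False
t 24.2 pos [607.6  33.  217.8] F [0.2 0.1 0.2] w 0.002
 TCP above mouth 70.4 lat [ 0.4 -0. ] Fax 0.1
False
t 26.1 pos [615.3  32.7 201.8] F [-5.  -0.6  7.8] w 0.0
 TCP above mouth 52.6 lat [0.5 0. ] Fax 9.1
True
t 27.4 pos [618.8  32.5 198.2] F [-6.7  0.8  7.6] w -0.002
 TCP above mouth 47.9 lat [2.2 0.1] Fax 9.8
```

Run:
```python
from task import *
import cv2
def dep(): 
    s=st(); d=s["position"]-mouth; print(" TCP above mouth",round(d@zm,1),"lat",np.round([d@xm,d@Y],1),"Fax",round(s["contact_force"]@zm,1), "F lat",round(s["contact_force"]@xm,1))
arm.servo_line(mouth+zm*56,rate=60); dep()
for g in (48.5,46.5,44.5,42.5):
    h=arm.servo_line(mouth+zm*g,rate=6,stop_force=30); print(h); dep()
    if h: break
arm.servo_line(mouth+zm*150,rate=120); 
c=viewer.camera("scene"); i=c["img"][:,:,::-1][140:260,220:320]; a=cv2.resize(i,None,fx=4,fy=4,interpolation=cv2.INTER_CUBIC)
w=viewer.camera("wrist"); k=w["camera_from_world"]@np.r_[mouth,1]; u,v=int(w["K"][0,0]*k[0]/-k[2]+w["K"][0,2]),int(w["K"][1,1]*k[1]/k[2]+w["K"][1,2]); print(u,v)
v0,u0=min(max(v-60,0),264),min(max(u-50,0),412)
b=cv2.resize(w["img"][v0:v0+120,u0:u0+100,::-1],None,fx=4,fy=4,interpolation=cv2.INTER_CUBIC)
cv2.imwrite("pics/f1.png",np.hstack([a,b])); st()
```

```text
t 27.7 pos [613.4  32.7 204.8] F [0.5 0.4 0.9] w 0.0
 TCP above mouth 56.2 lat [ 0.1 -0. ] Fax 0.6 F lat 0.9
False
t 29.1 pos [616.6  32.6 197.9] F [-0.5  0.1 -0.5] w 0.0
 TCP above mouth 48.6 lat [0.1 0. ] Fax -0.3 F lat -0.7
False
t 29.6 pos [617.5  32.6 197.5] F [-8.2  0.2 10.4] w -0.0
 TCP above mouth 47.8 lat [0.7 0.1] Fax 12.9 F lat -3.1
False
t 30.0 pos [618.6  32.6 197.7] F [-17.7   1.1  24.4] w -0.0
 TCP above mouth 47.5 lat [1.8 0.1] Fax 29.6 F lat -5.8
False
t 30.5 pos [619.   32.6 197.8] F [-34.3   0.6  40.2] w -0.001
 TCP above mouth 47.3 lat [2.2 0.1] Fax 50.9 F lat -14.1
252 179
t 31.7 pos [573.7  34.8 288.9] F [ 1.3 -0.3  0.4] w -0.002
```

View pics/f1.png

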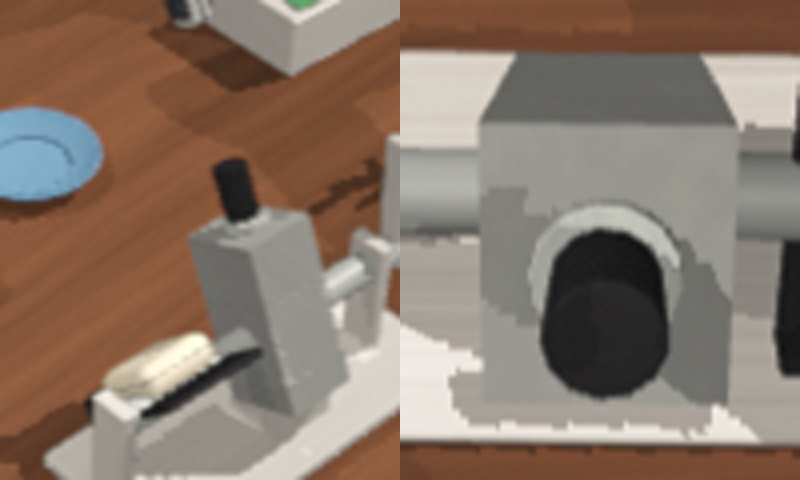

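Two checks agree. The drum contact and this hard stop both read 1.5 mm higher than nominal, which is the same calibration offset, and 50 N gave no further travel. The picture shows the flange lying on the block, and the robot is clear, so I'll hand in.

Run:
```python
from task import *
st(); arm.wait(0.3); arm.close_job()
```

```text
t 31.7 pos [573.7  34.8 288.9] F [ 1.3 -0.3  0.4] w -0.002
the job is handed in; nothing more can be done
```

The cradle is locked and I handed the job in after about 32 s of robot time; no verdict was reported. I took the short pin from the holder and stood it on the drum in the slanted hole. I then turned the crank away from the robot until the pin dropped, at about -0.11 rad by the gripper's position. After letting go of the handle, I pushed the pin home with shut fingers.

**Pin home:** The push ended in a hard stop, about 51 N with under 0.5 mm more travel. The pushing fingertips stopped at about 47.4 mm above the mouth instead of the nominal 46. The drum contact had read the same 1.5 mm high, so I put this down to calibration. The last picture shows the flange lying on the block and the gripper clear of it.

**What disagreed:**
- The force-limited crank moves stopped early three times on stick-slip, so I switched to detecting the drop in the camera image.
- The first push stopped at its force limit, and a second push confirmed the hard stop.
- That second push was meant to stop at 30 N but reached about 51 N at the fingertips, because the limit counts from the start of each short step.

I planned the moves clear of the other things on the shelf, but took no final picture of all of them.

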